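Clamp the freshly glued pot feet in the screw press

ROBOT

A 6-joint arm with a two-finger parallel gripper is mounted at the origin on a cart in front of the work surface, level with it; the furniture and walls round the work are solid. World frame = base frame: x ahead of the robot, y to its left, z up, the work surface at z = 0. Lengths are in m, angles in rad, forces in N, time in s.
With the tool pointing down it reaches from about 0.25 to 0.85 m from the base axis. Payload 12.5 kg.
Tool frame: the origin (TCP) lies midway between the tips of the shut fingers; the grasp point (between the pads) lies 19 mm behind it; z points along the fingers, y is the line along which they close (so a half turn about z gives the same grasp; the last joint's range is limited). The gripper opens to 93 mm and grips with 3 to 60 N. Pads are 15 mm wide; open, the fingers measure 128 mm over their backs; the gripper's body (75 mm by 188 mm) begins 65 mm behind the grasp point.
Start: joints at [1.091, 0.351, 1.652, -0, 1.139, -0.085], TCP at [0.212, 0.508, 0.219] pointing down, gripper open.
Joint ranges: [-2.75, 2.75], [-0.79, 2.1], [0.01, 2.65], [-1.57, 4.71], [0.07, 3.14], [-2.87, 2.87]. Speed limits (rad/s): [2.22, 2.22, 2.79, 3.14, 3.14, 3.14].

INTERFACE

Orientations are given as a unit quaternion [w, x, y, z].
In Python, from bench import * gives the robot as it stands.
- The arm moves only by the tool drive_tool, never from a script. Its arguments are lists of equal length, an entry for each row: "slide": the shift along the world's x, y, z in cm, a list of three; "turn": the turn, a rotation vector about the world's x, y, z in degrees, a list of three; "grip": the opening, from 0 (shut) to 1 (fully open). A call has 1 to 20 rows; each row shifts and turns the commanded pose from where the row before left it; what a row does not reach is not made up. A row lasts 1/8 s, in which the tool goes at most 62.5 mm and 10.7 degrees, less where a joint would pass 70% of its speed; a pose out of reach is approached as far as the arm can. A call is refused whole if a number of a shift passes 6.25 or a number of a turn 10.7, either way. A call with a gripper value outside its range is refused whole. The fingers move at their own pace and stop on an object; "force" is the grip in N (left out, the last holds). Time passes only in rows, so rows that do not move let the fingers close. It gives the time, the measured TCP pose, the force, the opening and the grip force at its end, in the units of the state.
- observe(): the state, without advancing time (a new reading comes with each control period).
- capture(name): name is "scene" or "top" or "wrist"; returns (picture, depth): 384x512x3 uint8, red, green, blue; 384x512 float32, m along the optical axis (not along the pixel's ray), 0 where there is no reading.
- camera_params(name): a dict with "vfov" (degrees; the focal length in pixels is half the picture's height over the tangent of half this angle, whatever the lens; pixels are square), "cx", "cy" (the principal point, pixels), "rvec" (rotation vector, rad) and "tvec" (3), from world to camera coordinates, as OpenCV has them; the wrist camera has in their place "mount" (4x4, takes a point from camera to tool coordinates, whose origin is the TCP and whose axes are the flange's). Camera axes: x right, y down, z forward; pixel columns grow to the right and rows downward; lengths in m; the calibration is good to about 2 mm. A picture is of the moment at which its call begins: read the wrist's pose just before it. camera_params takes no time and is no camera call.
- finish_job(): hands the job in; it is judged then, once.
The state is a dict: "time": time; "joint_positions": joint angles; "joint_velocities": joint speeds; "effort": joint torques, N m; "eef_pos": TCP position; "tool_rot": TCP orientation; "wrist_force": force on the tool from outside, world axes, zero at the start; "wrist_torque": the same for the moment, N m; "finger_gap": finger opening in m; "gripper_force": force on a finger pad.
Only numpy, scipy, OpenCV 4.12 (cv2) and the standard library are available. Lean on these libraries where they do the work, as an engineer would, in place of code of your own. Each camera call takes 0.05 s, during which the arm holds its last target. There are 200 camera calls.

TASK

The wooden pot feet have just had their cork soles glued on and must set under pressure. Stand every one of them, cork down and side by side in a row, on the cork bed of the press so that the whole of each will be under the plate; draw the locking pin up out of its bore and hang it fully home in the side notch of the bracket, then swing the press arm over the bed as far as it goes. Turn the knob clockwise until the plate just touches the feet and then give it half a turn more, no harder; leave the press so, and leave the marker and the teaspoon where they lie.

Things in the scene. Friction and masses are not known exactly. Their poses are not given: they have to be found in the camera images.
- press: the screw press, fixed: a plywood board 150 (x) x 380 (y) x 16 mm, y from -145 to +235 mm. Origin on the worktop, 40 mm to the +y side of the cork bed's centre. At yaw 0 its x points away from the robot, its y to the robot's left; it stands up to 9 degrees askew. A steel post at (0, 130) mm carries the swing arm. The points on it share its axes.
- bed_center (a point): centre of the top of the cork bed, 18 mm above the worktop; the bed is 80 (x) x 200 (y) mm in the press's axes. With the arm swung over, the plate's middle stands above this point. Four feet fit in one row along y, e.g. at y = -69, -23, 23, 69 mm from it
- bore_mouth (a point): centre of the mouth of the 13 mm bore (vertical, 40 mm deep) in the steel boss, 82 mm above the worktop, just under the forked tail of the arm; the locking pin stands in it at the start, through the fork (14 mm between the tines), and blocks the arm
- notch_seat (a point): the side notch: a slot 15 mm wide in the top of a bracket (10 mm thick, 37 mm wide, top 70 mm above the worktop), open over 20 mm towards the press's -x, closed at +x. The point is on the top face, where the pin's axis stands when parked; the shank meets the slot's end 2.5 mm further on. 75 mm from the bore, clear of the arm's swing
- pin: locking pin, 60 g: steel shank 10 mm in diameter, 50 mm long; collar 26 mm in diameter, 6 mm thick; above it a black round grip 16 mm in diameter, 40 mm high. Origin: centre of the collar's underside, z up along the grip. At first the collar rests on the fork, 100 mm above the worktop; it must rise 50 mm to be clear. Parked, the collar rests on the bracket, origin at notch_seat
- press_arm (a joint): swing of the press arm about the vertical post, rad: 0 = aside (pointing to the press's +x, pinned), 1.571 = over the bed (pointing to the press's -y), at its stop. It grows clockwise seen from above; stays where it is left (friction 0.2 N m). It is blocked until the pin is out
- post_axis (a point): the axis of the post, at the height of the arm's top (100 mm)
- swing_handle (a point): the arm's black upright handle, a round post of 16 mm diameter standing on the arm from 100 to 140 mm height, 85 mm from the post's axis; this point is on its axis at 128 mm height
- knob_grip (a point): the knob's axis, at the height to grip it (120 mm); 170 mm from the post's axis, so the handle is 85 mm from it. The knob is black, round, ribbed, 40 mm in diameter, from 102 to 130 mm height, standing on the arm (top of the arm 100 mm); it turns in place without rising or sinking
- knob (a joint): angle of the knob, rad, 0 = plate fully up; grows when turned clockwise seen from above and lowers the plate by 10 mm a turn, up to 16 rad. Stays where it is left (friction about 0.06 N m). It starts anywhere from 0 to 5 rad, so the plate touches the feet after about 0.5 to 1.3 turns
- plate_face (a point): middle of the underside of the aluminium pressure plate, 190 mm along the arm x 72 mm across it x 10 mm thick; 59 mm above the worktop at knob 0, sinking with the knob until it rests on the feet (46 mm)
- plate (a joint): how far the sprung plate is pushed back on its spindle, m: 0 while it hangs free; from the moment it touches the feet it grows by 10 mm a turn of the knob (5 mm for half a turn), spring 3 N/mm, stop at 12 mm
- marker: bystander: felt marker pen, 135 x 17 x 16 mm, lying on the worktop
- teaspoon: bystander: teaspoon, 135 x 29 x 10 mm, lying on the worktop nearer the robot than the feet
- foot1: a pot foot, loose, 60 g: a round wooden button of 40 mm diameter and 28 mm height in all, the lowest 6 mm a cork sole; origin at the centre of its underside, z up. All four are alike; two to four are present (None when absent), standing on the worktop to the right of the press.
- foot2: a pot foot, loose, 60 g: a round wooden button of 40 mm diameter and 28 mm height in all, the lowest 6 mm a cork sole; origin at the centre of its underside, z up. All four are alike; two to four are present (None when absent), standing on the worktop to the right of the press.
- foot3: a pot foot, loose, 60 g: a round wooden button of 40 mm diameter and 28 mm height in all, the lowest 6 mm a cork sole; origin at the centre of its underside, z up. All four are alike; two to four are present (None when absent), standing on the worktop to the right of the press.
- foot4: a pot foot, loose, 60 g: a round wooden button of 40 mm diameter and 28 mm height in all, the lowest 6 mm a cork sole; origin at the centre of its underside, z up. All four are alike; two to four are present (None when absent), standing on the worktop to the right of the press.

How it is judged:
On the way, in this order (a step that is already met when the one before it is completed fails the run):
1. the pin hangs upright in the side notch (horizontal distance between pin and notch_seat below 0.008 m and z of pin in the frame of notch_seat between -0.004 and 0.004 m and angle between pin's own z axis and vertical below 0.15 rad), for 0.2 s.
2. every foot stands on the bed and the arm is swung fully over it, the plate not yet down (x of foot1 in the frame of bed_center between -0.02 and 0.02 m and y of foot1 in the frame of bed_center between -0.08 and 0.08 m and z of foot1 in the frame of bed_center between -0.004 and 0.004 m and angle between each of foot1, foot2, foot3, foot4's own z axis and vertical below 0.1 rad and x of foot2 in the frame of bed_center between -0.02 and 0.02 m and y of foot2 in the frame of bed_center between -0.08 and 0.08 m and z of foot2 in the frame of bed_center between -0.004 and 0.004 m and x of foot3 in the frame of bed_center between -0.02 and 0.02 m and y of foot3 in the frame of bed_center between -0.08 and 0.08 m and z of foot3 in the frame of bed_center between -0.004 and 0.004 m and x of foot4 in the frame of bed_center between -0.02 and 0.02 m and y of foot4 in the frame of bed_center between -0.08 and 0.08 m and z of foot4 in the frame of bed_center between -0.004 and 0.004 m and value of joint press_arm above 1.52 rad and value of joint plate below 0.0005 m), for 0.2 s.
3. the plate touches the feet (value of joint press_arm above 1.52 rad and value of joint plate above 0.0008 m), for 0.05 s.
At the end, for the whole second after the job is handed in: Every foot present stands upright on the bed (within 20 mm of its long centre line, 80 mm of its middle), the pin hangs upright in the notch (within 8 mm of the seat, 4 mm in height), the arm is at its stop (over 1.52 rad), the plate is pushed back 3.3 to 6.7 mm (half a turn, +-1/6) (all of step 1 and x of foot1 in the frame of bed_center between -0.02 and 0.02 m and y of foot1 in the frame of bed_center between -0.08 and 0.08 m and z of foot1 in the frame of bed_center between -0.004 and 0.004 m and angle between each of foot1, foot2, foot3, foot4's own z axis and vertical below 0.1 rad and x of foot2 in the frame of bed_center between -0.02 and 0.02 m and y of foot2 in the frame of bed_center between -0.08 and 0.08 m and z of foot2 in the frame of bed_center between -0.004 and 0.004 m and x of foot3 in the frame of bed_center between -0.02 and 0.02 m and y of foot3 in the frame of bed_center between -0.08 and 0.08 m and z of foot3 in the frame of bed_center between -0.004 and 0.004 m and x of foot4 in the frame of bed_center between -0.02 and 0.02 m and y of foot4 in the frame of bed_center between -0.08 and 0.08 m and z of foot4 in the frame of bed_center between -0.004 and 0.004 m and value of joint press_arm above 1.52 rad and value of joint plate between 0.0033 and 0.0067 m and velocity of joint knob below 0.05 rad/s and linear speed of pin below 0.02 m/s); the robot touches nothing.
It fails at once if the knob is overtightened, nearly a whole turn past touching (value of joint plate above 0.0092 m).
It fails at once if a foot falls off the worktop (height (world z) of any of foot1, foot2, foot3, foot4 below -0.05 m).
It fails at once if the marker or the teaspoon is disturbed (moved over 3 cm) (distance of any of marker, teaspoon from where it was at the start of the episode above 0.03 m).
Of foot1, foot2, foot3, foot4 only 2 to 4 are there at a start; the rules pass over those that are not, and their reading is None.
At some moment in a run one of foot1, foot2, foot3, foot4 may be knocked a few centimetres aside while the robot is not near it.
It also fails if it takes over 210 s, if anything falls off the work surface, if the arm or the gripper's body presses on something with over 40 N, if the wrist force passes 120 N, or if a joint passes its speed limit or range.

## Working session

There is one attempt and no reset: what is moved stays moved. The work goes in short steps, Python scripts to look and compute and a tool call to move; the robot and the scene stay as the last step left them, time stands still between calls to the robot, and variables do not carry over. Pictures are saved under pics/ and viewed, at most 14 in all, crops included, and the job is handed in when it is done.

Besides the shell and the picture viewer there is one more tool, called after "Call:" as name(argument=value, ...) on one line, values as JSON. drive_tool: Moves the arm, as the interface text tells. Its arguments: {"type":"object","properties":{"slide":{"type":"array"},"turn":{"type":"array"},"grip":{"type":"array"},"force":{"type":"number"}},"required":["slide","turn","grip"]}

```bash
mkdir -p pics; ls; cat > h.py <<'E'
from bench import *
import numpy as np, cv2
def K(p): 
    f=192/np.tan(np.radians(p['vfov'])/2); return f
def cam(name,s=None):
    p=camera_params(name)
    if name=='wrist':
        from scipy.spatial.transform import Rotation as R
        s=s or observe(); q=s['tool_rot']; T=np.eye(4); T[:3,:3]=R.from_quat([q[1],q[2],q[3],q[0]]).as_matrix(); T[:3,3]=s['eef_pos']
        M=T@np.array(p['mount']); return K(p),p['cx'],p['cy'],M[:3,:3],M[:3,3]
    Rm=cv2.Rodrigues(np.array(p['rvec'],float))[0]; return K(p),p['cx'],p['cy'],Rm.T,-Rm.T@np.array(p['tvec'],float).ravel()
def ray(c,u,v,z):
    f,cx,cy,Rm,o=c; d=Rm@np.array([(u-cx)/f,(v-cy)/f,1.]); return o+d*(z-o[2])/d[2]
def cloud(c,D):
    f,cx,cy,Rm,o=c; v,u=np.mgrid[:384,:512]; P=np.stack([(u-cx)/f*D,(v-cy)/f*D,D],-1); return P@Rm.T+o
def proj(c,P):
    f,cx,cy,Rm,o=c; q=Rm.T@(np.array(P)-o); return cx+f*q[0]/q[2],cy+f*q[1]/q[2]
def save(n,im): cv2.imwrite('pics/'+n,im[...,::-1])
E
python3 - <<'E'
from h import *
ims={}
for n in('top','scene'):
    s=observe(); im,d=capture(n); save(n+'0.png',im); np.savez('/tmp/'+n,im=im,d=d); print(n,camera_params(n), (d>0).mean())
print(s)
print(camera_params('wrist'))
E
```

```text
pics
top {'vfov': 53.509235760836795, 'cx': 256.1991616373808, 'cy': 188.19821289591292, 'rvec': array([ 2.13296407, -2.18653044,  0.0882898 ]), 'tvec': array([0.05549009, 0.48944174, 1.04033901])} 0.9961090087890625
scene {'vfov': 43.89884997203163, 'cx': 257.7873256376528, 'cy': 194.6689885576607, 'rvec': array([ 1.98711355, -0.88700987,  0.5120087 ]), 'tvec': array([-0.3088599 ,  0.29210891,  0.95756707])} 0.9959716796875
{'time': 0.05, 'joint_positions': array([ 1.09137263e+00,  3.51214687e-01,  1.65237516e+00,  6.70998260e-06,
        1.13909593e+00, -8.46266733e-02]), 'joint_velocities': array([ 0.00239525,  0.00034295, -0.00248819,  0.00090204, -0.00020812,
        0.00138016]), 'effort': array([-1.05695264e-03, -4.98528314e+01, -2.86046344e+01,  6.99965260e-02,
        2.37213518e-02, -4.94492178e-05]), 'eef_pos': array([0.21138215, 0.50741185, 0.21813183]), 'tool_rot': array([-1.55034976e-04,  1.96120380e-01,  9.80579674e-01, -5.24121376e-04]), 'wrist_force': array([ 0.29029631, -0.21491876, -0.04725443]), 'wrist_torque': array([ 0.01204096,  0.046534  , -0.03671236]), 'gripper_force': 0.0, 'finger_gap': 0.092954750919332}
{'vfov': 69.0354245677993, 'cx': 254.6738292288231, 'cy': 191.53477873605732, 'mount': array([[ 1.03529965e-03, -9.61031398e-01, -2.76437299e-01,
         7.72255356e-02],
       [ 9.99999213e-01,  1.19079252e-03, -3.94628984e-04,
        -3.83903616e-04],
       [ 7.08430311e-04, -2.76436673e-01,  9.61031875e-01,
        -1.65569296e-01],
       [ 0.00000000e+00,  0.00000000e+00,  0.00000000e+00,
         1.00000000e+00]])}
```

View pics/top0.png

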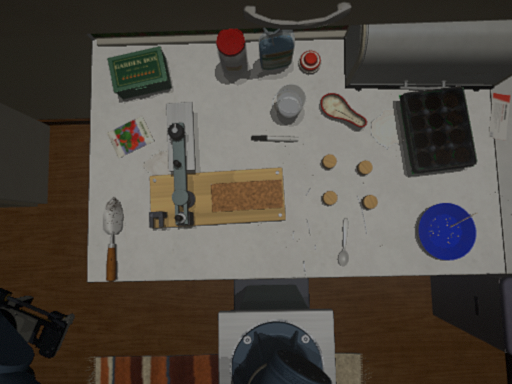

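View pics/scene0.png

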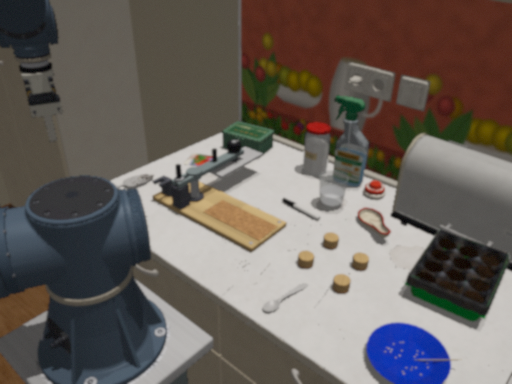

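The top view shows four feet at about (329,161), (364,167), (330,198) and (370,201). The cork bed is centred near (248,196), the knob at (177,130), the pin near (182,218), the bracket at (157,220), the marker at (275,138) and the spoon at (344,240).

```bash
python3 - <<'E'
from h import *
Z=np.load('/tmp/top.npz'); im,d=Z['im'],Z['d']; c=cam('top'); P=cloud(c,d)
hsv=cv2.cvtColor(im,cv2.COLOR_RGB2HSV)
for x,y in((165,182),(248,196),(329,161),(120,160)): print(x,y,hsv[y,x],P[y,x].round(3))
wood=cv2.inRange(hsv,(8,60,60),(28,255,255))
reg=np.zeros_like(wood); reg[165:232,145:290]=255
m=cv2.bitwise_and(wood,reg); m=cv2.morphologyEx(m,cv2.MORPH_CLOSE,np.ones((5,5)))
n,l,st,ce=cv2.connectedComponentsWithStats(m); k=1+st[1:,4].argmax()
cn=max(cv2.findContours((l==k).astype(np.uint8),0,2)[0],key=cv2.contourArea)
pts=np.array([ray(c,*q[0],.016)[:2] for q in cn],np.float32)
r=cv2.minAreaRect(pts); print('board',r,cv2.boxPoints(r).round(4).tolist())
# yaw from lower-edge line and upper edge
for v,h in(('cork',None),):
    ck=np.zeros_like(m); s=hsv.astype(int)
    ck=((P[...,2]>.005)&(P[...,2]<.03)&(m>0)&(s[...,2]<s[182,165,2]-25)).astype(np.uint8)
    ck[:, :205]=0; ck=cv2.morphologyEx(cv2.morphologyEx(ck,cv2.MORPH_CLOSE,np.ones((5,5))),cv2.MORPH_OPEN,np.ones((5,5)))
    cn=max(cv2.findContours(ck,0,2)[0],key=cv2.contourArea); pts=np.array([ray(c,*q[0],.018)[:2] for q in cn],np.float32); print(v,cv2.minAreaRect(pts))
reg[:]=0; reg[145:215,315:385]=255
n,l,st,ce=cv2.connectedComponentsWithStats(cv2.bitwise_and(wood,reg))
for i in range(1,n):
    if st[i,4]>50: print('foot',ce[i],st[i,4],ray(c,*ce[i],.026).round(4))
for nm,uv,z in(('knob',(177,130),.13),('pin',(182,218),.14),('handle',(178,198),.14)): print(nm,ray(c,*uv,z).round(3),P[uv[1],uv[0]].round(3))
hi=np.argwhere((P[...,2]>.115)&(P[...,2]<.2)); hi=hi[(hi[:,1]>140)&(hi[:,1]<215)&(hi[:,0]>115)&(hi[:,0]<235)]
mm=np.zeros_like(m); mm[hi[:,0],hi[:,1]]=1
n,l,st,ce=cv2.connectedComponentsWithStats(mm)
for i in range(1,n): print('hi',ce[i],st[i],P[l==i].mean(0).round(3),P[l==i][:,2].max())
save('crop1.png',cv2.resize(im[100:240,140:300],None,fx=4.5,fy=4.2,interpolation=cv2.INTER_CUBIC))
E
```

```text
165 182 [ 19 121 143] [0.516 0.303 0.013]
248 196 [ 14 135 100] [0.47  0.067 0.016]
329 161 [ 18 121 131] [ 0.562 -0.162  0.028]
120 160 [ 25  11 143] [ 0.586  0.439 -0.003]
board ((0.46862196922302246, 0.15599572658538818), (0.14961837232112885, 0.37831369042396545), 2.1073155403137207) [[0.38690000772476196, 0.3422999978065491], [0.4007999897003174, -0.03579999879002571], [0.5503000020980835, -0.030300000682473183], [0.5364000201225281, 0.34779998660087585]]
cork ((0.4714757204055786, 0.07157422602176666), (0.08194392174482346, 0.19997936487197876), 2.1591835021972656)
foot [329.20512821 160.71153846] 156 [ 0.5628 -0.1633  0.026 ]
foot [364.80254777 166.92356688] 157 [ 0.5425 -0.2617  0.026 ]
foot [329.56790123 197.48765432] 162 [ 0.4594 -0.1599  0.026 ]
foot [369.87195122 201.40853659] 164 [ 0.4457 -0.2706  0.026 ]
knob [0.636 0.242 0.13 ] [0.635 0.241 0.132]
pin [0.409 0.227 0.14 ] [0.41  0.232 0.12 ]
handle [0.459 0.237 0.14 ] [0.462 0.245 0.107]
hi [175.62211982 131.2718894 ] [167 123  18  17 217] [0.633 0.245 0.129] 0.1359972042903066
hi [176.36363636 163.06818182] [173 160   8   7  44] [0.549 0.242 0.136] 0.14385687923475898
hi [178.40909091 217.75      ] [175 215   8   7  44] [0.41  0.236 0.14 ] 0.1488341502431666
```

View pics/crop1.png

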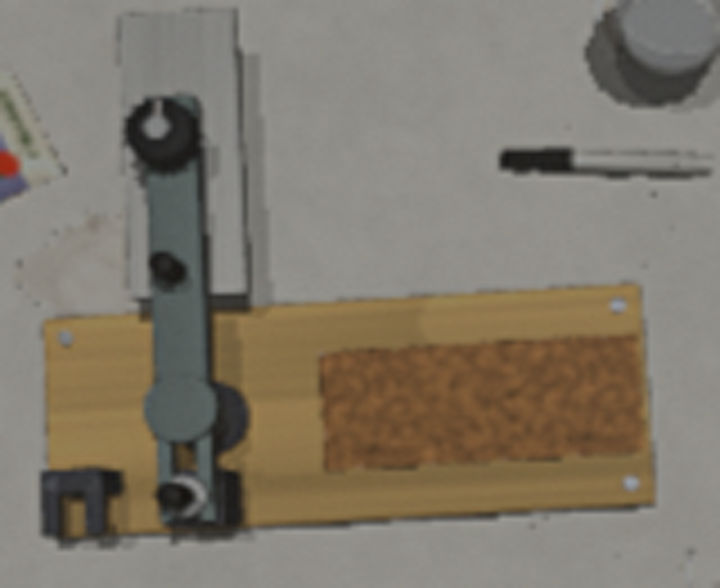

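```bash
python3 - <<'E'
from h import *
Z=np.load('/tmp/top.npz'); im,d=Z['im'],Z['d']; c=cam('top'); P=cloud(c,d)
def st(n,y0,y1,x0,x1): q=P[y0:y1,x0:x1,2]; print(n,np.median(q).round(4),q.std().round(4))
st('plateL',140,168,169,172); st('plateR',108,165,188,191); st('plateTop',105,118,170,185);st('arm',145,157,177,184);st('table',120,160,210,240)
R=P[200:235,145:172]; m=(R[...,2]>.05)&(R[...,2]<.09)
ii=np.argwhere(m); print(ii.min(0)+[200,145],ii.max(0)+[200,145],R[m].min(0),R[m].max(0),R[m].mean(0))
for uv in ((150.5,213),(165,213),(158,205),(159,221)): print(uv,ray(c,*uv,.07).round(4))
y=np.array([-.0367,.9993,0]);x=np.array([.9993,.0367,0]);b=np.array([.4715,.0716,.018])
print('notch in press?',[( (ray(c,*uv,.07)-b)@x, (ray(c,*uv,.07)-b)@y) for uv in ((149.5,219),(167,219))])
E
```

```text
plateL 0.0687 0.1103
plateR 0.069 0.0019
plateTop 0.069 0.0726
arm 0.1004 0.0017
table 0.0001 0.0766
[211 149] [227 164] [0.38862556 0.29393558 0.05108113] [0.43130238 0.33194444 0.07443006] [0.41166249 0.31182149 0.06878816]
(150.5, 213) [0.4267 0.3272 0.07  ]
(165, 213) [0.4257 0.2881 0.07  ]
(158, 205) [0.4476 0.307  0.07  ]
(159, 221) [0.4048 0.3042 0.07  ]
notch in press? [(np.float64(-0.051261981311064006), np.float64(0.2602407433995005)), (np.float64(-0.05412394149086692), np.float64(0.21328662232578724))]
```

Call:
drive_tool(slide=[[5, -6, 0], [5, -6, 0], [4, -6, 0], [0, -6, 0], [0, -2, 0], [0, 0, 0]], turn=[[0, 0, 10], [0, 0, 10], [0, 0, 4.7], [0, 0, 0], [0, 0, 0], [0, 0, 0]], grip=[1, 1, 1, 1, 1, 1])

```text
time: 0.85
eef_pos: [0.3229, 0.2841, 0.2189]
tool_rot: [0.0, -0.009, 1.0, 0.0]
wrist_force: [-0.1, -0.2, -0.4]
finger_gap: 0.093
gripper_force: 0.0
```

```bash
python3 - <<'E'
from h import *
s=observe(); im,d=capture('wrist'); np.savez('/tmp/w1',im=im,d=d); c=cam('wrist',s); P=cloud(c,d)
np.save('/tmp/w1P',P)
for n,p in(('pin',(.41,.2375,.146)),('post',(.4653,.2415,.1)),('notch',(.41,.312,.07))): print(n,np.round(proj(c,p)))
save('w1.png',im)
m=(P[...,2]>.125)&(P[...,2]<.2)&(P[...,0]<.45)&(P[...,0]>.37)&(P[...,1]>.2)&(P[...,1]<.28); u=np.argwhere(m).mean(0); print('pin px',u[::-1],m.sum(),P[m].mean(0),P[m].max(0))
top=m&(P[...,2]>.141); u=np.argwhere(top).mean(0); print('pintop',ray(c,u[1],u[0],.146))
m=(P[...,2]>.062)&(P[...,2]<.078)&(P[...,1]>.28)&(P[...,1]<.345)&(P[...,0]<.45)&(P[...,0]>.37)
print('br',m.sum(),np.percentile(P[m],[1,99],axis=0))
# slot: columns occupied
Q=P[m]
for x in np.arange(.385,.435,.003):
    q=Q[abs(Q[:,0]-x)<.0015][:,1]
    if len(q): q=np.sort(q); g=np.diff(q); k=g.argmax(); print(round(x,4),q[0].round(4),q[-1].round(4),'gap',g[k].round(4),q[k].round(4),(q[k]+g[k]/2).round(4))
E
```

```text
pin [206. 284.]
post [217. 302.]
notch [276. 249.]
pin px [210.41397849 273.38709677] 186 [0.40379254 0.2406349  0.136029  ] [0.40921156 0.24757209 0.14634959]
pintop [0.40198709 0.24028726 0.146     ]
br 741 [[0.38693353 0.29552805 0.06263669]
 [0.42863175 0.33249304 0.07104764]]
0.385 0.3282 0.3301 gap 0.002 0.3282 0.3291
0.388 0.2954 0.3317 gap 0.0159 0.3053 0.3132
0.391 0.2953 0.3311 gap 0.016 0.3052 0.3132
0.394 0.2954 0.331 gap 0.0161 0.3053 0.3133
0.397 0.2955 0.3313 gap 0.016 0.3054 0.3135
0.4 0.2956 0.3318 gap 0.0161 0.3055 0.3135
0.403 0.2957 0.3318 gap 0.0161 0.3057 0.3138
0.406 0.2957 0.3319 gap 0.0162 0.3057 0.3137
0.409 0.2958 0.3323 gap 0.0162 0.3058 0.3139
0.412 0.296 0.3323 gap 0.0162 0.306 0.3141
0.415 0.2961 0.3325 gap 0.0014 0.3309 0.3316
0.418 0.2962 0.3326 gap 0.0014 0.3111 0.3117
0.421 0.2973 0.3327 gap 0.0013 0.3314 0.332
0.424 0.2974 0.3329 gap 0.0014 0.3239 0.3245
0.427 0.2976 0.3328 gap 0.0014 0.3229 0.3236
0.43 0.2989 0.3192 gap 0.0063 0.3065 0.3097
```

View pics/w1.png

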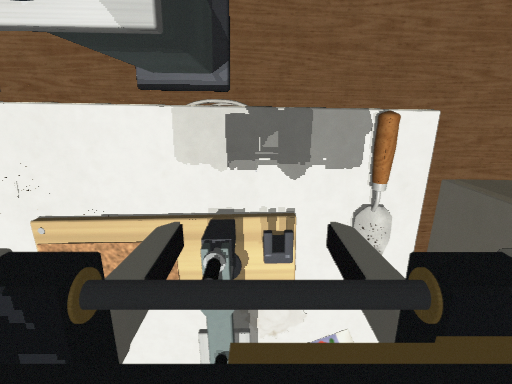

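The wrist view shows the pin's grip near (212,270) and the open notch near (279,250). The gripper hides the rest of the press. I'll descend on the pin and grip it.

Call:
drive_tool(slide=[[4.35, -2.2, 0], [4.35, -2.2, 0], [0, 0, -3.4], [0, 0, -3.5], [0, 0, -3.5], [0, 0, 0], [0, 0, 0], [0, 0, 0], [0, 0, 0], [0, 0, 0], [0, 0, 0]], turn=[[0, 0, 1], [0, 0, 0], [0, 0, 0], [0, 0, 0], [0, 0, 0], [0, 0, 0], [0, 0, 0], [0, 0, 0], [0, 0, 0], [0, 0, 0], [0, 0, 0]], grip=[1, 1, 1, 1, 0.7, 0.4, 0.1, 0, 0, 0, 0], force=25)

```text
time: 2.28
eef_pos: [0.4098, 0.2404, 0.1148]
tool_rot: [0.0, -0.018, 1.0, 0.0]
wrist_force: [0.4, 0.6, -0.8]
finger_gap: 0.0278
gripper_force: 0.0
```

Call:
drive_tool(slide=[[0, 0, 0], [0, 0, 0], [0, 0, 0], [0, 0, 1], [0, 0, 2], [0, 0, 2], [0, 0, 1.5], [0, 0, 0]], turn=[[0, 0, 0], [0, 0, 0], [0, 0, 0], [0, 0, 0], [0, 0, 0], [0, 0, 0], [0, 0, 0], [0, 0, 0]], grip=[0, 0, 0, 0, 0, 0, 0, 0])

```text
time: 3.28
eef_pos: [0.4101, 0.2407, 0.1807]
tool_rot: [0.001, -0.018, 1.0, 0.0]
wrist_force: [-0.1, 0.3, -1.1]
finger_gap: 0.0156
gripper_force: 25.0
```

Call:
drive_tool(slide=[[0, 2, 0], [0, 3, 0], [-0.3, 2.4, 0], [0, 0, -1.5], [0, 0, 0]], turn=[[0, 0, 0], [0, 0, 0], [0, 0, 0], [0, 0, 0], [0, 0, 0]], grip=[0, 0, 0, 0, 0])

```text
time: 3.9
eef_pos: [0.4058, 0.3134, 0.1628]
tool_rot: [-0.002, -0.019, 1.0, -0.001]
wrist_force: [0.3, -0.4, -0.5]
finger_gap: 0.0152
gripper_force: 25.0
```

```bash
python3 - <<'E'
from h import *
s=observe(); print(s['eef_pos']); im,d=capture('wrist'); c=cam('wrist',s); P=cloud(c,d); np.savez('/tmp/w2',im=im,P=P)
o=proj(c,(.407,.3146,.07)); print(o); u,v=map(int,o)
print('bracket seat',o,'pin tip expected',proj(c,np.array(s['eef_pos'])+[0,0,-.0648]))
u0=max(u-60,0); v0=max(0,min(v-60,264)); save('w2.png',cv2.resize(im[v0:v0+120,u0:u0+160],None,fx=4,fy=4)); print(u0,v0)
E
```

```text
[0.40575878 0.31335148 0.16276216]
(np.float64(256.4003900772524), np.float64(196.20646639780182))
bracket seat (np.float64(256.4003900772524), np.float64(196.20646639780182)) pin tip expected (np.float64(255.12478568007444), np.float64(204.0876799428638))
196 136
```

View pics/w2.png

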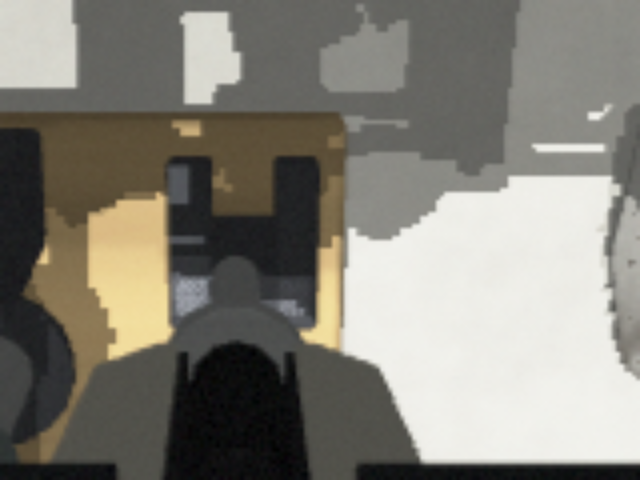

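The wrist crop shows the shank tip at about (236,275) and the slot between columns 212 and 273, closed at row 216.

```bash
python3 - <<'E'
from h import *
c=cam('wrist'); print(ray(c,255,205,.098),ray(c,256.6,190,.07),ray(c,256.6,175.2,.07))
E
```

```text
[0.4073741  0.31342115 0.098     ] [0.40153306 0.31471593 0.07      ] [0.38694753 0.31414041 0.07      ]
```

Call:
drive_tool(slide=[[0, 0.13, -2], [0, 0, -2], [0, 0, -1.5], [0, 0, -1], [0, 0, -0.7], [0, 0, -0.4], [0, 0, 0], [0, 0, 0]], turn=[[0, 0, 0], [0, 0, 0], [0, 0, 0], [0, 0, 0], [0, 0, 0], [0, 0, 0], [0, 0, 0], [0, 0, 0]], grip=[0, 0, 0, 0, 0, 0, 0, 0])

```text
time: 4.95
eef_pos: [0.4068, 0.3159, 0.089]
tool_rot: [0.0, -0.018, 1.0, 0.0]
wrist_force: [0.4, -0.0, -0.8]
finger_gap: 0.0154
gripper_force: 25.0
```

Call:
drive_tool(slide=[[0, 0, -0.2], [0, 0, -0.2], [0, 0, 0], [0, 0, 0]], turn=[[0, 0, 0], [0, 0, 0], [0, 0, 0], [0, 0, 0]], grip=[0, 0, 0, 0])

```text
time: 5.45
eef_pos: [0.4067, 0.3158, 0.0847]
tool_rot: [0.0, -0.018, 1.0, 0.0]
wrist_force: [0.4, -0.0, -0.6]
finger_gap: 0.0159
gripper_force: 25.0
```

Call:
drive_tool(slide=[[0, 0, 0], [0, 0, 0], [0, 0, 0], [0, 0, 0], [0, 0, 3], [0, 0, 5], [-4, 0, 4]], turn=[[0, 0, 0], [0, 0, 0], [0, 0, 0], [0, 0, 0], [0, 0, 0], [0, 0, 0], [0, 0, 0]], grip=[0.4, 0.4, 0.4, 0.4, 0.4, 0.4, 0.4])

```text
time: 6.32
eef_pos: [0.3677, 0.3159, 0.2064]
tool_rot: [0.001, -0.018, 1.0, 0.0]
wrist_force: [-0.4, 0.3, 0.6]
finger_gap: 0.0371
gripper_force: 0.0
```

```bash
python3 - <<'E'
from h import *
s=observe(); im,d=capture('wrist'); c=cam('wrist',s); P=cloud(c,d)
m=(P[...,2]>.068)&(P[...,2]<.125)&(abs(P[...,1]-.314)<.03)&(abs(P[...,0]-.405)<.03)
for a,b in((.066,.073),(.074,.079),(.08,.105),(.105,.125)):
    k=m&(P[...,2]>a)&(P[...,2]<b); print(a,k.sum(),P[k].mean(0).round(4) if k.any() else '')
print(proj(c,(.407,.315,.116)))
t,dt=capture('top'); ct=cam('top'); u,v=map(int,proj(ct,(.407,.315,.1))); Pt=cloud(ct,dt); print(Pt[v-5:v+6,u-5:u+6,2].max(),u,v)
a=cv2.resize(im[120:300,150:370],(440,360)); b=cv2.resize(t[v-30:v+30,u-25:u+30],(330,360),interpolation=cv2.INTER_CUBIC); save('w3.png',np.hstack([a,b]))
E
```

```text
0.066 500 [0.4068 0.314  0.0695]
0.074 175 [0.4021 0.315  0.0755]
0.08 122 [0.4009 0.3152 0.0929]
0.105 215 [0.4047 0.3153 0.1138]
(np.float64(252.49793508165303), np.float64(232.8958130271247))
1.0854037302920205 151 220
```

View pics/w3.png

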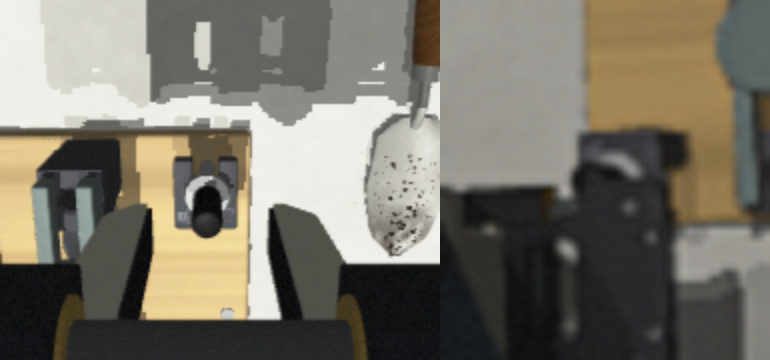

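The left half shows the pin seated upright in the notch at (207,200) with its collar on the bracket. Next, the feet.

Call:
drive_tool(slide=[[1, -5.5, 0], [1, -5.5, 0], [1, -5.5, 0], [1, -5.5, 0], [1, -5.5, 0], [1, -5.5, 0], [1, -5.5, 0], [1, -5.5, 0], [1, -5.5, 0], [0, 0, 0], [0, 0, 0]], turn=[[0, 0, 10], [0, 0, 10], [0, 0, 10], [0, 0, 10], [0, 0, 10], [0, 0, 10], [0, 0, 10], [0, 0, 10], [0, 0, 10], [0, 0, 0], [0, 0, 0]], grip=[0.4, 0.6, 0.7, 0.7, 0.7, 0.7, 0.7, 0.7, 0.7, 0.7, 0.7])

```text
time: 7.8
eef_pos: [0.4587, -0.0336, 0.1795]
tool_rot: [-0.05, -0.627, 0.773, -0.08]
wrist_force: [0.9, -0.5, 0.1]
finger_gap: 0.0654
gripper_force: 0.0
```

```bash
cat >> h.py <<'E'
def feet(n):
    s=observe(); im,d=capture(n); c=cam(n,s); P=cloud(c,d); h=cv2.cvtColor(im,cv2.COLOR_RGB2HSV)
    m=((P[...,2]>.021)&(P[...,2]<.034)&(cv2.inRange(h,(6,45,50),(30,255,255))>0)&(P[...,0]<.7)&(P[...,1]<0.03)).astype(np.uint8)
    N,l,st,ce=cv2.connectedComponentsWithStats(m)
    for i in range(1,N):
        if st[i,4]>40: print(n,'foot',ce[i].round(),st[i,4],P[l==i].mean(0).round(4),np.ptp(P[l==i],axis=0).round(3))
    return s,im,c,P
E
python3 - <<'E'
from h import *
s,im,c,P=feet('wrist'); print(s['eef_pos'],s['joint_positions']); feet('top'); save('w4.png',im)
E
```

```text
wrist foot [232.   5.] 345 [ 0.448  -0.2578  0.0265] [0.035 0.016 0.009]
wrist foot [152.  23.] 1026 [ 0.5417 -0.2605  0.0271] [0.039 0.039 0.008]
wrist foot [59. 64.] 68 [ 0.6622 -0.2417  0.0265] [0.018 0.034 0.01 ]
wrist foot [37. 62.] 73 [ 0.6887 -0.2506  0.026 ] [0.017 0.021 0.009]
wrist foot [240.  96.] 939 [ 0.459  -0.1599  0.0273] [0.039 0.039 0.009]
wrist foot [155. 112.] 901 [ 0.5615 -0.1625  0.0272] [0.038 0.039 0.009]
[ 0.45867117 -0.03356905  0.17948627] [-0.06340954  0.23173695  1.93912713 -0.22792279  0.94790269 -2.86670621]
top foot [329. 161.] 154 [ 0.5622 -0.1634  0.0278] [0.039 0.037 0.011]
top foot [365. 167.] 155 [ 0.5419 -0.2622  0.0282] [0.037 0.038 0.011]
top foot [330. 198.] 160 [ 0.4591 -0.1608  0.0282] [0.036 0.039 0.009]
top foot [370. 202.] 163 [ 0.4452 -0.2705  0.0278] [0.036 0.038 0.011]
```

```bash
cat >> h.py <<'E'
from scipy.spatial.transform import Rotation as Ro
def tilt(yaw):
    "world rotvec (deg) to bring tool vertical, then z-turn to get tool y at yaw (deg)"
    s=observe(); q=s['tool_rot']; R=Ro.from_quat([q[1],q[2],q[3],q[0]]); z=R.as_matrix()[:,2]
    a=np.cross(z,[0,0,-1.]); n=np.linalg.norm(a); rv=a/n*np.arcsin(n) if n>1e-9 else a
    y=(Ro.from_rotvec(rv)*R).as_matrix()[:,1]; cur=np.degrees(np.arctan2(y[1],y[0]))
    print('tilt fix',np.degrees(rv).round(2),'yaw now',cur.round(2),'turn',((yaw-cur+180)%360-180).round(2),'pos',s['eef_pos'].round(4),'j6',s['joint_positions'][5].round(3))
E
python3 -c "
from h import *
tilt(2.1)"
```

```text
tilt fix [10.72  1.39  0.  ] yaw now 168.14 turn -166.04 pos [ 0.4589 -0.0338  0.1799] j6 -2.867
```

Call:
drive_tool(slide=[[0, 0, 0.5], [0, -1, 0.5], [0, -1, 0], [0, -1, 0], [0, -1, 0], [0, -1, 0], [0, -1, 0], [0, -1, 0], [0, -1, 0], [0, -1, 0], [0, -1, 0], [0, -1, 0], [0, -1, 0], [0, -0.6, 0], [0, 0, 0], [0, 0, 0], [0, 0, 0], [0, 0, 0], [0, 0, 0]], turn=[[5.4, 0.7, 0], [5.3, 0.7, 0], [0, 0, -10], [0, 0, -10], [0, 0, -10], [0, 0, -10], [0, 0, -10], [0, 0, -10], [0, 0, -10], [0, 0, -10], [0, 0, -10], [0, 0, -10], [0, 0, -10], [0, 0, -10], [0, 0, -10], [0, 0, -10], [0, 0, -10], [0, 0, -10], [0, 0, -6]], grip=[0.7, 0.7, 0.7, 0.7, 0.7, 0.7, 0.7, 0.7, 0.7, 0.7, 0.7, 0.7, 0.7, 0.7, 0.7, 0.7, 0.7, 0.7, 0.7])

```text
time: 10.28
eef_pos: [0.4592, -0.1122, 0.1819]
tool_rot: [-0.034, 0.717, 0.696, 0.02]
wrist_force: [0.2, -0.1, -0.1]
finger_gap: 0.0648
gripper_force: 0.0
```

```bash
python3 -c "
from h import *
tilt(2.1)
feet('wrist')"
```

```text
tilt fix [-4.43 -1.1  -0.  ] yaw now -1.66 turn 3.76 pos [ 0.4592 -0.1122  0.1819] j6 -0.386
wrist foot [259. 226.] 791 [ 0.4593 -0.159   0.0272] [0.038 0.04  0.009]
wrist foot [344. 225.] 715 [ 0.5632 -0.1603  0.0272] [0.038 0.039 0.009]
wrist foot [251. 314.] 257 [ 0.4456 -0.2798  0.0276] [0.037 0.019 0.005]
wrist foot [323. 312.] 63 [ 0.5402 -0.2769  0.0277] [0.02  0.008 0.004]
```

Call:
drive_tool(slide=[[0, -2.4, 0], [0, -2.4, 0], [0, 0, -4], [0, 0, -5], [0, 0, -4.5], [0, 0, -2.5], [0, 0, 0]], turn=[[-4.4, -1.1, 0], [0, 0, 3.8], [0, 0, 0], [0, 0, 0], [0, 0, 0], [0, 0, 0], [0, 0, 0]], grip=[0.7, 0.7, 0.7, 0.7, 0.7, 0.7, 0.7], force=20)

```text
time: 11.2
eef_pos: [0.4584, -0.1598, 0.0204]
tool_rot: [-0.002, 0.692, 0.722, -0.001]
wrist_force: [0.6, 0.5, 0.5]
finger_gap: 0.0652
gripper_force: 0.0
```

```bash
python3 -c "
from h import *
tilt(2.1)"
```

```text
tilt fix [-0.06 -0.22 -0.  ] yaw now 2.49 turn -0.39 pos [ 0.4584 -0.1598  0.0204] j6 -0.474
```

Call:
drive_tool(slide=[[0, 0, -1.4], [0, 0, 0], [0, 0, 0], [0, 0, 0], [0, 0, 0], [0, 0, 3], [0, 0, 5], [0.2, 6, 0], [0.2, 6, 0], [0.2, 6, 0], [0.2, 6, 0], [0.2, 6, 0], [0, 0, 0]], turn=[[0, 0, 0], [0, 0, 0], [0, 0, 0], [0, 0, 0], [0, 0, 0], [0, 0, 0], [0, 0, 0], [0, 0, 0], [0, 0, 0], [0, 0, 0], [0, 0, 0], [0, 0, 0], [0, 0, 0]], grip=[0.7, 0, 0, 0, 0, 0, 0, 0, 0, 0, 0, 0, 0])

```text
time: 12.82
eef_pos: [0.4688, 0.1432, 0.0873]
tool_rot: [-0.0, 0.69, 0.724, -0.0]
wrist_force: [-0.5, -1.3, -0.4]
finger_gap: 0.0396
gripper_force: 20.0
```

Call:
drive_tool(slide=[[0, 0, -3], [0, 0, -2], [0, 0, -1], [0, 0, 0], [0, 0, 0]], turn=[[0, 0, 0], [0, 0, 0], [0, 0, 0], [0, 0, 0], [0, 0, 0]], grip=[0, 0, 0, 0, 0])

```text
time: 13.45
eef_pos: [0.4696, 0.1398, 0.0279]
tool_rot: [-0.0, 0.692, 0.722, -0.0]
wrist_force: [-0.2, -0.5, -0.5]
finger_gap: 0.0398
gripper_force: 20.0
```

Call:
drive_tool(slide=[[0, 0, -0.35], [0, 0, 0], [0, 0, 0], [0, 0, 0], [0, 0, 0], [0, 0, 5], [0, 0, 5], [1.9, -6, 0], [1.9, -6, 0], [1.9, -6, 0], [1.9, -6, 0], [1.7, -6.2, 0], [0, 0, 0], [0, 0, 0]], turn=[[0, 0, 0], [0, 0, 0], [0, 0, 0], [0, 0, 0], [0, 0, 0], [0, 0, 0], [0, 0, 0], [0, 0, 0], [0, 0, 0], [0, 0, 0], [0, 0, 0], [0, 0, 0], [0, 0, 0], [0, 0, 0]], grip=[0, 0, 0.7, 0.7, 0.7, 0.7, 0.7, 0.7, 0.7, 0.7, 0.7, 0.7, 0.7, 0.7])

```text
time: 15.2
eef_pos: [0.5607, -0.1581, 0.1234]
tool_rot: [-0.001, 0.692, 0.722, -0.001]
wrist_force: [-0.0, 0.9, 0.1]
finger_gap: 0.0651
gripper_force: 0.0
```

```bash
python3 -c "
from h import *
tilt(2.1)
feet('wrist')"
```

```text
tilt fix [-0.01 -0.14 -0.  ] yaw now 2.45 turn -0.35 pos [ 0.5607 -0.1581  0.1234] j6 -0.397
wrist foot [257. 196.] 1210 [ 0.5625 -0.1618  0.0273] [0.039 0.039 0.008]
wrist foot [235. 274.] 383 [ 0.5425 -0.2492  0.0265] [0.037 0.014 0.008]
```

Call:
drive_tool(slide=[[0.2, -0.3, -4], [0, 0, -4], [0, 0, -2.7], [0, 0, -1], [0, 0, 0], [0, 0, 0], [0, 0, 0], [0, 0, 0], [0, 0, 3], [0, 0, 5], [-1.9, 5, 0], [-1.9, 5.2, 0], [-1.8, 5.2, 0], [-1.8, 5.1, 0], [-1.8, 5.1, 0], [0, 0, 0], [0, 0, 0]], turn=[[0, 0, 0], [0, 0, 0], [0, 0, 0], [0, 0, 0], [0, 0, 0], [0, 0, 0], [0, 0, 0], [0, 0, 0], [0, 0, 0], [0, 0, 0], [0, 0, 0], [0, 0, 0], [0, 0, 0], [0, 0, 0], [0, 0, 0], [0, 0, 0], [0, 0, 0]], grip=[0.7, 0.7, 0.7, 0.7, 0, 0, 0, 0, 0, 0, 0, 0, 0, 0, 0, 0, 0])

```text
time: 17.38
eef_pos: [0.4715, 0.0941, 0.087]
tool_rot: [-0.0, 0.692, 0.722, -0.0]
wrist_force: [0.1, 0.1, -0.2]
finger_gap: 0.0395
gripper_force: 20.0
```

Call:
drive_tool(slide=[[0, 0, -3], [0, 0, -2], [0, 0, -0.9], [0, 0, -0.3], [0, 0, 0], [0, 0, 0], [0, 0, 0], [0, 0, 0], [0, 0, 5], [0, 0, 5], [1.1, -6, 0], [1.2, -6, 0], [1.2, -6, 0], [1.2, -6, 0], [1.2, -6, 0], [1.1, -5.5, 0], [0, 0, 0], [0, 0, 0]], turn=[[0, 0, 0], [0, 0, 0], [0, 0, 0], [0, 0, 0], [0, 0, 0], [0, 0, 0], [0, 0, 0], [0, 0, 0], [0, 0, 0], [0, 0, 0], [0, 0, 0], [0, 0, 0], [0, 0, 0], [0, 0, 0], [0, 0, 0], [0, 0, 0], [0, 0, 0], [0, 0, 0]], grip=[0, 0, 0, 0, 0, 0.7, 0.7, 0.7, 0.7, 0.7, 0.7, 0.7, 0.7, 0.7, 0.7, 0.7, 0.7, 0.7])

```text
time: 19.62
eef_pos: [0.5407, -0.2601, 0.1244]
tool_rot: [-0.001, 0.692, 0.722, -0.001]
wrist_force: [0.2, 0.8, -0.5]
finger_gap: 0.065
gripper_force: 0.0
```

```bash
python3 -c "
from h import *
tilt(2.1)
feet('wrist')"
```

```text
tilt fix [-0.02 -0.13 -0.  ] yaw now 2.46 turn -0.36 pos [ 0.5407 -0.2601  0.1244] j6 -0.568
wrist foot [257. 193.] 1213 [ 0.5423 -0.2608  0.0272] [0.038 0.038 0.008]
wrist foot [409. 187.] 46 [ 0.6903 -0.2481  0.0258] [0.017 0.018 0.009]
wrist foot [160. 198.] 1222 [ 0.4467 -0.2701  0.0272] [0.039 0.04  0.009]
```

Call:
drive_tool(slide=[[0.1, 0, -4], [0, 0, -4], [0, 0, -2.8], [0, 0, -1], [0, 0, 0], [0, 0, 0], [0, 0, 0], [0, 0, 0], [0, 0, 3], [0, 0, 5], [-1.2, 5, 0], [-1.2, 5.2, 0], [-1.2, 5.2, 0], [-1.2, 5.2, 0], [-1.1, 5.2, 0], [-1.0, 5.1, 0], [0, 0, 0], [0, 0, 0]], turn=[[0, 0, 0], [0, 0, 0], [0, 0, 0], [0, 0, 0], [0, 0, 0], [0, 0, 0], [0, 0, 0], [0, 0, 0], [0, 0, 0], [0, 0, 0], [0, 0, 0], [0, 0, 0], [0, 0, 0], [0, 0, 0], [0, 0, 0], [0, 0, 0], [0, 0, 0], [0, 0, 0]], grip=[0.7, 0.7, 0.7, 0.7, 0, 0, 0, 0, 0, 0, 0, 0, 0, 0, 0, 0, 0, 0])

```text
time: 21.92
eef_pos: [0.4734, 0.0481, 0.087]
tool_rot: [-0.0, 0.692, 0.722, -0.001]
wrist_force: [0.2, -0.3, -0.2]
finger_gap: 0.0394
gripper_force: 20.0
```

Place it, then go to the last foot at (.4467,-.2703).

Call:
drive_tool(slide=[[-0.1, 0, -3], [0, 0, -2], [0, 0, -0.9], [0, 0, -0.3], [0, 0, 0], [0, 0, 0], [0, 0, 0], [0, 0, 0], [0, 0, 5], [0, 0, 5], [-0.5, -5.4, 0], [-0.5, -5.3, 0], [-0.4, -5.3, 0], [-0.4, -5.3, 0], [-0.4, -5.3, 0], [-0.4, -5.2, 0], [0, 0, 0], [0, 0, 0]], turn=[[0, 0, 0], [0, 0, 0], [0, 0, 0], [0, 0, 0], [0, 0, 0], [0, 0, 0], [0, 0, 0], [0, 0, 0], [0, 0, 0], [0, 0, 0], [0, 0, 0], [0, 0, 0], [0, 0, 0], [0, 0, 0], [0, 0, 0], [0, 0, 0], [0, 0, 0], [0, 0, 0]], grip=[0, 0, 0, 0, 0, 0.7, 0.7, 0.7, 0.7, 0.7, 0.7, 0.7, 0.7, 0.7, 0.7, 0.7, 0.7, 0.7])

```text
time: 24.18
eef_pos: [0.4459, -0.269, 0.1245]
tool_rot: [-0.001, 0.692, 0.722, -0.001]
wrist_force: [0.2, 0.3, -0.2]
finger_gap: 0.0653
gripper_force: 0.0
```

```bash
python3 -c "
from h import *
tilt(2.1)
feet('wrist')"
```

```text
tilt fix [-0.01 -0.11 -0.  ] yaw now 2.45 turn -0.35 pos [ 0.4459 -0.269   0.1245] j6 -0.674
wrist foot [255. 193.] 1207 [ 0.4453 -0.2699  0.0273] [0.039 0.039 0.009]
wrist foot [495. 193.] 58 [ 0.6804 -0.2589  0.0271] [0.01  0.01  0.011]
```

Call:
drive_tool(slide=[[0, 0, -4], [0, 0, -4], [0, 0, -2.8], [0, 0, -1], [0, 0, 0], [0, 0, 0], [0, 0, 0], [0, 0, 0], [0, 0, 3], [0, 0, 5], [0.6, 5.3, 0], [0.6, 5.5, 0], [0.6, 5.5, 0], [0.5, 5.5, 0], [0.5, 5.4, 0], [0, 0, 0], [0, 0, 0]], turn=[[0, 0, 0], [0, 0, 0], [0, 0, 0], [0, 0, 0], [0, 0, 0], [0, 0, 0], [0, 0, 0], [0, 0, 0], [0, 0, 0], [0, 0, 0], [0, 0, 0], [0, 0, 0], [0, 0, 0], [0, 0, 0], [0, 0, 0], [0, 0, 0], [0, 0, 0]], grip=[0.7, 0.7, 0.7, 0.7, 0, 0, 0, 0, 0, 0, 0, 0, 0, 0, 0, 0, 0])

```text
time: 26.35
eef_pos: [0.4742, 0.002, 0.0869]
tool_rot: [-0.0, 0.692, 0.722, -0.001]
wrist_force: [0.5, -0.7, -0.5]
finger_gap: 0.0397
gripper_force: 20.0
```

Place, rise, and back off to the right to look at the bed.

Call:
drive_tool(slide=[[0, 0, -3], [0, 0, -2], [0, 0, -0.9], [0, 0, -0.3], [0, 0, 0], [0, 0, 0], [0, 0, 0], [0, 0, 0], [0, 0, 6], [0, 0, 6], [0, 3, 6], [0, 3, 4], [0, 0, 0]], turn=[[0, 0, 0], [0, 0, 0], [0, 0, 0], [0, 0, 0], [0, 0, 0], [0, 0, 0], [0, 0, 0], [0, 0, 0], [0, 0, 0], [0, 0, 0], [0, 0, 0], [0, 0, 0], [0, 0, 0]], grip=[0, 0, 0, 0, 0, 0.7, 0.7, 0.7, 0.7, 0.7, 0.7, 0.7, 0.7])

```text
time: 27.98
eef_pos: [0.4753, 0.0617, 0.2434]
tool_rot: [0.002, 0.691, 0.723, 0.001]
wrist_force: [0.1, -0.8, -0.7]
finger_gap: 0.0649
gripper_force: 0.0
```

```bash
cat >> h.py <<'E'
def bed(n,lo=.042,hi=.052):
    s=observe(); im,d=capture(n); c=cam(n,s); P=cloud(c,d); b=np.array([.4715,.0716])
    m=((P[...,2]>lo)&(P[...,2]<hi)&(abs(P[...,0]-.4715)<.06)&(abs(P[...,1]-.07)<.13)).astype(np.uint8)
    N,l,st,ce=cv2.connectedComponentsWithStats(m)
    for i in range(1,N):
        if st[i,4]>40:
            p=P[l==i].mean(0); e=p[:2]-b; print(n,ce[i].round(),st[i,4],p.round(4),'press x,y',round(e@[.9993,.0367],4),round(e@[-.0367,.9993],4))
    return s,im,c,P
E
python3 - <<'E'
from h import *
s,im,c,P=bed('wrist'); tilt(2.1); save('w5.png',im)
feet('top')
E
```

```text
wrist [252. 110.] 797 [0.4692 0.1397 0.0453] press x,y 0.0002 0.0681
wrist [252. 148.] 715 [0.4711 0.0925 0.0454] press x,y 0.0004 0.0209
wrist [251. 182.] 648 [0.4717 0.047  0.0454] press x,y -0.0007 -0.0246
wrist [251. 214.] 593 [0.4739 0.0013 0.0454] press x,y -0.0002 -0.0703
tilt fix [0.02 0.04 0.  ] yaw now 2.56 turn -0.46 pos [0.4744 0.0609 0.2414] j6 -0.014
```

View pics/w5.png

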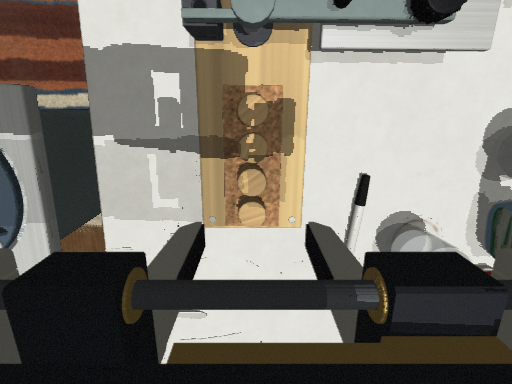

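The wrist view shows four feet upright in a row on the bed, at (252,110), (252,148), (251,182) and (251,214). The knob is at top right, (433,8). Next I go to the swing handle.

Call:
drive_tool(slide=[[1.9, 4.6, 0], [1.9, 4.6, 0], [1.9, 4.6, 0], [1.8, 4.5, 0], [0, 0, 0], [0, 0, 0]], turn=[[0, 0, 0], [0, 0, 0], [0, 0, 0], [0, 0, 0], [0, 0, 0], [0, 0, 0]], grip=[0.5, 0.5, 0.5, 0.5, 0.5, 0.5])

```text
time: 28.82
eef_pos: [0.5487, 0.2422, 0.2391]
tool_rot: [-0.001, 0.692, 0.722, -0.002]
wrist_force: [-0.1, -0.8, 0.3]
finger_gap: 0.0466
gripper_force: 0.0
```

```bash
python3 - <<'E'
from h import *
s=observe(); im,d=capture('wrist'); c=cam('wrist',s); P=cloud(c,d); tilt(2.1)
m=(P[...,2]>.11)&(P[...,2]<.15)&(P[...,1]>.2)&(P[...,1]<.29)&(P[...,0]>.51)&(P[...,0]<.59)
t=m&(P[...,2]>.136); print('handle top',t.sum(),P[t].mean(0).round(4),np.ptp(P[t],axis=0).round(4)); print('handle',P[m].mean(0).round(4))
m=(P[...,2]>.126)&(P[...,2]<.14)&(P[...,0]>.6)&(P[...,0]<.67)&(P[...,1]<.3); print('knob',m.sum(),P[m].mean(0).round(4) if m.any() else '',np.ptp(P[m],axis=0))
for n,h in(('post',.1),):
    m=(abs(P[...,2]-.1)<.004)&(abs(P[...,0]-.465)<.03)&(abs(P[...,1]-.24)<.03); print(n,m.sum(),np.percentile(P[m],[1,99],axis=0).round(4) if m.any() else '')
E
```

```text
tilt fix [ 0.07 -0.19  0.  ] yaw now 2.42 turn -0.32 pos [0.5488 0.242  0.2396] j6 0.296
handle top 186 [0.5496 0.2457 0.139 ] [0.015  0.0144 0.0049]
handle [0.5495 0.2473 0.1344]
knob 1166 [0.6336 0.2494 0.1298] [0.04034859 0.04196274 0.00977395]
post 487 [[0.4352 0.2253 0.0967]
 [0.4949 0.2631 0.1039]]
```

Call:
drive_tool(slide=[[0.1, 0.3, -3], [0, 0, -4], [0, 0, -3.5], [0, 0, -2.2], [0, 0, 0], [0, 0, 0], [0, 0, 0], [0, 0, 0], [0, 0, 0], [0, 0, 0]], turn=[[0, 0, 0], [0, 0, 0], [0, 0, 0], [0, 0, 0], [0, 0, 0], [0, 0, 0], [0, 0, 0], [0, 0, 0], [0, 0, 0], [0, 0, 0]], grip=[0.5, 0.5, 0.5, 0.5, 0.2, 0, 0, 0, 0, 0], force=25)

```text
time: 30.12
eef_pos: [0.5504, 0.2463, 0.1146]
tool_rot: [-0.0, 0.692, 0.722, -0.0]
wrist_force: [-1.9, -2.2, 6.5]
finger_gap: 0.0151
gripper_force: 25.0
```

```bash
python3 - <<'E'
from h import *
tilt(2.1); print(observe()['finger_gap'])
p=np.array([.0849,.0037]); n=12; prev=p
for i in range(1,n+1):
    a=-np.radians(90.5*i/n); q=np.array([[np.cos(a),-np.sin(a)],[np.sin(a),np.cos(a)]])@p; print(((q-prev)*100).round(2).tolist(),end=','); prev=q
E
```

```text
tilt fix [ 0.01 -0.03  0.  ] yaw now 2.48 turn -0.38 pos [0.5504 0.2463 0.1146] j6 0.3
0.015120501890366782
[-0.02, -1.12],[-0.17, -1.1],[-0.31, -1.07],[-0.45, -1.02],[-0.58, -0.95],[-0.7, -0.87],[-0.81, -0.77],[-0.91, -0.66],[-0.98, -0.53],[-1.04, -0.4],[-1.09, -0.26],[-1.11, -0.11],
```

Call:
drive_tool(slide=[[0, 0, 0.15], [-0.02, -1.12, 0], [-0.17, -1.1, 0], [-0.31, -1.07, 0], [-0.45, -1.02, 0], [-0.58, -0.95, 0], [-0.7, -0.87, 0], [0, 0, 0]], turn=[[0, 0, 0], [0, 0, -7.54], [0, 0, -7.54], [0, 0, -7.54], [0, 0, -7.54], [0, 0, -7.54], [0, 0, -7.54], [0, 0, 0]], grip=[0, 0, 0, 0, 0, 0, 0, 0])

```text
time: 31.12
eef_pos: [0.5275, 0.184, 0.1147]
tool_rot: [-0.0, 0.917, 0.4, -0.001]
wrist_force: [3.4, -4.0, -7.5]
finger_gap: 0.0157
gripper_force: 25.0
```

Call:
drive_tool(slide=[[-0.81, -0.77, 0], [-0.91, -0.66, 0], [-0.98, -0.53, 0], [-1.04, -0.4, 0], [-1.09, -0.26, 0], [-1.11, -0.11, 0], [0, 0, 0], [0, 0, 0]], turn=[[0, 0, -7.54], [0, 0, -7.54], [0, 0, -7.54], [0, 0, -7.54], [0, 0, -7.54], [0, 0, -7.54], [0, 0, 0], [0, 0, 0]], grip=[0, 0, 0, 0, 0, 0, 0, 0])

```text
time: 32.12
eef_pos: [0.4683, 0.1571, 0.1149]
tool_rot: [-0.0, 1.0, 0.018, -0.0]
wrist_force: [1.3, -5.5, -5.6]
finger_gap: 0.0154
gripper_force: 25.0
```

Call:
drive_tool(slide=[[-0.2, 0, 0], [-0.2, 0, 0], [-0.1, 0, 0], [0, 0, 0]], turn=[[0, 0, 0], [0, 0, 0], [0, 0, 0], [0, 0, 0]], grip=[0, 0, 0, 0])

```text
time: 32.62
eef_pos: [0.4671, 0.1571, 0.1152]
tool_rot: [-0.0, 1.0, 0.018, 0.004]
wrist_force: [22.5, -7.1, -21.8]
finger_gap: 0.0156
gripper_force: 25.0
```

Call:
drive_tool(slide=[[0.3, 0, 0], [0, 0, 0], [0, 0, 0], [0, 0, 0], [0, 0, 3], [0, 0, 4], [0, -2, 5.5], [0, -3, 2], [0, 0, 0]], turn=[[0, 0, 0], [0, 0, 0], [0, 0, 0], [0, 0, 0], [0, 0, 0], [0, 0, 0], [0, 0, 0], [0, 0, 0], [0, 0, 0]], grip=[0, 0.4, 0.4, 0.4, 0.4, 0.4, 0.6, 0.6, 0.6])

```text
time: 33.75
eef_pos: [0.467, 0.1069, 0.2616]
tool_rot: [-0.001, 1.0, 0.017, 0.001]
wrist_force: [0.6, 0.5, -0.6]
finger_gap: 0.0556
gripper_force: 0.0
```

```bash
python3 - <<'E'
from h import *
s=observe(); im,d=capture('wrist'); c=cam('wrist',s); P=cloud(c,d); tilt(-87.9); print(s['joint_positions'].round(2))
np.savez('/tmp/w6',P=P,im=im); save('w6.png',im)
m=(P[...,2]>.126)&(P[...,2]<.14)&(abs(P[...,0]-.475)<.03)&(abs(P[...,1]-.07)<.03); print('knob',m.sum(),P[m].mean(0).round(4),np.ptp(P[m],axis=0))
m=(P[...,2]>.136)&(P[...,2]<.15)&(abs(P[...,0]-.475)<.03)&(abs(P[...,1]-.157)<.02); print('handle',m.sum(),P[m].mean(0).round(4))
x=np.array([.9993,.0367]);y=np.array([-.0367,.9993]); Q=(P[...,:2]-[.4715,.0716]); a=Q@x;b=Q@y
for n,lo,hi in(('arm',-.01,.01),('plate+',.024,.033),('plate-',-.033,-.024)):
    k=(a>lo)&(a<hi)&(b>-.08)&(b<.08)&((abs(b)>.03) if n=='arm' else True)&(P[...,2]>.04); z=P[k][:,2]; z=z[(z<.11)]; 
    if n!='arm': z=z[z<.085]
    print(n,len(z),np.median(z).round(4),z.std().round(4))
E
```

```text
tilt fix [-0.1   0.03  0.  ] yaw now -88.08 turn 0.18 pos [0.4664 0.1076 0.2603] j6 1.665
[0.13 0.17 1.78 0.   1.19 1.66]
knob 1004 [0.4727 0.0722 0.1298] [0.03963225 0.04009119 0.00899406]
handle 157 [0.4688 0.1564 0.139 ]
arm 1216 0.0987 0.0154
plate+ 872 0.0684 0.0008
plate- 594 0.0685 0.0007
```

View pics/w6.png

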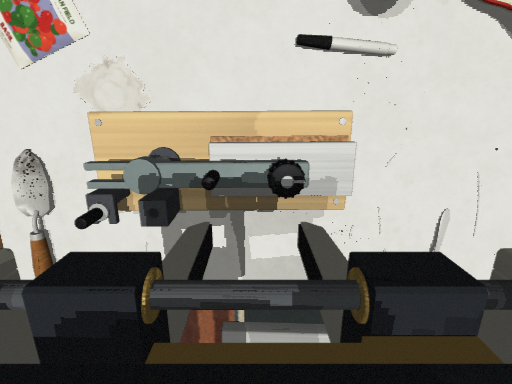

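The view shows the arm over the bed, with the knob and its light mark at (286,181), the handle at (211,180), and the pin parked at (95,210). I'll unwind the wrist above the knob.

Call:
drive_tool(slide=[[0.3, -1.8, 0], [0.25, -1.75, 0], [0, 0, -2.5], [0, 0, -3], [0, 0, -2], [0, 0, -1], [0, 0, 0], [0, 0, 0], [0, 0, 0], [0, 0, 0], [0, 0, 0], [0, 0, 0]], turn=[[0, 0, 10], [0, 0, 10], [0, 0, 10], [0, 0, 10], [0, 0, 10], [0, 0, 10], [0, 0, 10], [0, 0, 10], [0, 0, 10], [0, 0, 10], [0, 0, 10], [0, 0, 10]], grip=[0.6, 0.6, 0.6, 0.6, 0.6, 0.6, 0.6, 0.6, 0.6, 0.6, 0.6, 0.6])

```text
time: 35.3
eef_pos: [0.4712, 0.0732, 0.1738]
tool_rot: [-0.001, 0.482, 0.876, -0.001]
wrist_force: [-0.1, 0.0, -0.1]
finger_gap: 0.0559
gripper_force: 0.0
```

Call:
drive_tool(slide=[[0, 0, 0], [0, 0, 0], [0, 0, 0], [0, 0, 0], [0, 0, 0], [0, 0, 0], [0, 0, 0], [0, 0, 0], [0, 0, 0], [0, 0, 0], [0, 0, 0], [0, 0, 0], [0, 0, 0]], turn=[[0, 0, 10], [0, 0, 10], [0, 0, 10], [0, 0, 10], [0, 0, 10], [0, 0, 10], [0, 0, 10], [0, 0, 10], [0, 0, 10], [0, 0, 10], [0, 0, 10], [0, 0, 10], [0, 0, 0]], grip=[0.6, 0.6, 0.6, 0.6, 0.6, 0.6, 0.6, 0.6, 0.6, 0.6, 0.6, 0.6, 0.6])

```text
time: 36.92
eef_pos: [0.4713, 0.073, 0.1741]
tool_rot: [-0.0, -0.515, 0.857, -0.0]
wrist_force: [-0.7, -0.7, 0.0]
finger_gap: 0.0556
gripper_force: 0.0
```

```bash
python3 - <<'E'
from h import *
tilt(154)
im,d=capture('scene'); c=cam('scene'); u,v=map(int,proj(c,(.472,.072,.06))); save('s2.png',cv2.resize(im[v-60:v+60,u-80:u+80],None,fx=4,fy=4)); print(u,v)
Z=np.load('/tmp/w6.npz'); 
E
```

```text
tilt fix [ 0.02 -0.03  0.  ] yaw now 151.96 turn 2.04 pos [0.4713 0.073  0.1741] j6 -2.596
238 206
```

Call:
drive_tool(slide=[[0.1, -0.1, -3], [0, 0, -2.5], [0, 0, -1.2], [0, 0, 0], [0, 0, 0], [0, 0, 0], [0, 0, 0]], turn=[[0, 0, 0], [0, 0, 0], [0, 0, 0], [0, 0, 0], [0, 0, 0], [0, 0, 0], [0, 0, 0]], grip=[0.6, 0.6, 0.6, 0.6, 0, 0, 0], force=20)

```text
time: 37.85
eef_pos: [0.4732, 0.0715, 0.1088]
tool_rot: [0.001, -0.515, 0.857, -0.001]
wrist_force: [-0.6, 1.9, 4.2]
finger_gap: 0.0393
gripper_force: 20.0
```

Call:
drive_tool(slide=[[0, 0, 0.1], [0, 0, 0], [0, 0, 0], [0, 0, 0], [0, 0, 0], [0, 0, 0], [0, 0, 0], [0, 0, 0], [0, 0, 0], [0, 0, 0], [0, 0, 0], [0, 0, 0], [0, 0, 0], [0, 0, 0], [0, 0, 0], [0, 0, 0]], turn=[[0, 0, -10], [0, 0, -10], [0, 0, -10], [0, 0, -10], [0, 0, -10], [0, 0, -10], [0, 0, -10], [0, 0, -10], [0, 0, -10], [0, 0, -10], [0, 0, -10], [0, 0, -10], [0, 0, -10], [0, 0, -10], [0, 0, -10], [0, 0, 0]], grip=[0, 0, 0, 0, 0, 0, 0, 0, 0, 0, 0, 0, 0, 0, 0, 0])

```text
time: 39.85
eef_pos: [0.4726, 0.0727, 0.1089]
tool_rot: [-0.001, 0.696, 0.718, 0.0]
wrist_force: [0.0, 13.1, -4.5]
finger_gap: 0.0393
gripper_force: 20.0
```

Call:
drive_tool(slide=[[0, 0, 0], [0, 0, 0], [0, 0, 0], [0, 0, 0], [0, 0, 0], [0, 0, 0], [0, 0, 0], [0, 0, 0], [0, 0, 0], [0, 0, 0], [0, 0, 0], [0, 0, 0], [0, 0, 0], [0, 0, 0], [0, 0, 0], [0, 0, 0]], turn=[[0, 0, -10], [0, 0, -10], [0, 0, -10], [0, 0, -10], [0, 0, -10], [0, 0, -10], [0, 0, -10], [0, 0, -10], [0, 0, -10], [0, 0, -10], [0, 0, -10], [0, 0, -10], [0, 0, -10], [0, 0, -10], [0, 0, -10], [0, 0, 0]], grip=[0, 0, 0, 0, 0, 0, 0, 0, 0, 0, 0, 0, 0, 0, 0, 0])

```text
time: 41.85
eef_pos: [0.4725, 0.0714, 0.1089]
tool_rot: [-0.001, 0.875, -0.484, -0.0]
wrist_force: [-1.0, 3.1, -5.6]
finger_gap: 0.0398
gripper_force: 20.0
```

```bash
python3 -c "
from h import *
tilt(0);s=observe();print(s['wrist_torque'],s['wrist_force'],s['finger_gap'])"
```

```text
tilt fix [-0.08  0.01  0.  ] yaw now -147.96 turn 147.96 pos [0.4725 0.0714 0.1089] j6 2.633
[ 0.6088402   0.20085021 -0.13398296] [-1.02210463  3.06314264 -5.5963185 ] 0.03983931152406721
```

Call:
drive_tool(slide=[[0, 0, 0], [0, 0, 0], [0, 0, 0], [0, 0, 3], [0, 0, 5], [-0.5, 3.5, 7], [0, 0, 0], [0, 0, 0], [0, 0, 0], [0, 0, 0]], turn=[[0, 0, 0], [0, 0, 0], [0, 0, 0], [0, 0, 0], [0, 0, 10], [0, 0, 10], [0, 0, 10], [0, 0, 10], [0, 0, 10], [0, 0, 10]], grip=[0.6, 0.6, 0.6, 0.6, 0.6, 0.6, 0.6, 0.6, 0.6, 0.6])

```text
out of range: a shift must lie within [-6.25, 6.25]
```

```bash
cat >> h.py <<'E'
def plate(name=None):
    s=observe(); im,d=capture('wrist'); c=cam('wrist',s); P=cloud(c,d)
    if name: save(name,im)
    x=np.array([.9993,.0367]);y=np.array([-.0367,.9993]); Q=(P[...,:2]-[.4715,.0716]); a=Q@x;b=Q@y
    for n,k in(('arm',(abs(a)<.01)&(b>.03)&(b<.07)),('plate+',(a>.024)&(a<.033)&(abs(b)<.085)),('plate-',(a<-.024)&(a>-.033)&(abs(b)<.085)),('board',(abs(a)<.06)&(abs(a)>.05)&(b>.11)&(b<.15))):
        z=P[k&(P[...,2]>(.045 if n!='board' else 0))&(P[...,2]<.103)][:,2]
        if n[0]=='p': z=z[z<.08]
        print(n,len(z),np.median(z).round(4) if len(z) else '',z.std().round(4) if len(z) else '')
    for n,z0,w in(('knob',(.472,.072),(.126,.14)),('handle',(.468,.157),(.136,.15))):
        k=(P[...,2]>w[0])&(P[...,2]<w[1])&(np.hypot(P[...,0]-z0[0],P[...,1]-z0[1])<.027); p=P[k].mean(0); print(n,k.sum(),p.round(4))
        if n=='knob': # light mark bearing
            r=np.hypot(P[...,0]-p[0],P[...,1]-p[1]); g=k&(im.min(-1)>110)&(r<.022); q=P[g].mean(0)-p; print('mark',g.sum(),q.round(4),'bearing',np.degrees(np.arctan2(q[1],q[0])).round(1))
E
python3 - <<'E'
from h import *
tilt(-88)
plate('w7.png')
E
```

```text
tilt fix [-0.08  0.01  0.  ] yaw now -147.96 turn 59.96 pos [0.4725 0.0714 0.1089] j6 2.633
arm 236 0.0994 0.0006
plate+ 1715 0.0601 0.0006
plate- 1056 0.0601 0.0006
board 200 0.0154 0.0006
knob 3751 [0.4728 0.0699 0.1297]
mark 0 [nan nan nan] bearing nan
handle 0 [nan nan nan]h.py:52: RuntimeWarning: Mean of empty slice.
  r=np.hypot(P[...,0]-p[0],P[...,1]-p[1]); g=k&(im.min(-1)>110)&(r<.022); q=P[g].mean(0)-p; print('mark',g.sum(),q.round(4),'bearing',np.degrees(np.arctan2(q[1],q[0])).round(1))
  ret = um.true_divide(
h.py:50: RuntimeWarning: Mean of empty slice.
  k=(P[...,2]>w[0])&(P[...,2]<w[1])&(np.hypot(P[...,0]-z0[0],P[...,1]-z0[1])<.027); p=P[k].mean(0); print(n,k.sum(),p.round(4))
```

View pics/w7.png

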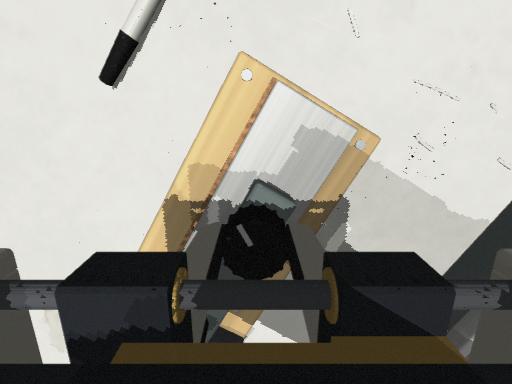

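The wrist view, still gripping, shows the knob's mark at (243,235) and the plate's surface to its upper right at (310,130). Depth gives the plate 8.3 mm lower, as expected. I'll release, unwind and grip again.

Call:
drive_tool(slide=[[0, 0, 0], [0, 0, 0], [0, 0, 0], [0, 0, 3], [0, 0, 2], [0, 0, 0], [0, 0, 0], [0, 0, 0], [0, 0, 0], [0, 0, 0], [0, 0, 0], [0, 0, 0], [0, 0, 0], [0, 0, 0], [0, 0, 0], [0, 0, 0], [0, 0, 0], [0, 0, 0], [0, 0, 0], [0, 0, 0]], turn=[[0, 0, 0], [0, 0, 0], [0, 0, 0], [0, 0, 0], [0, 0, 10], [0, 0, 10], [0, 0, 10], [0, 0, 10], [0, 0, 10], [0, 0, 10], [0, 0, 10], [0, 0, 10], [0, 0, 10], [0, 0, 10], [0, 0, 10], [0, 0, 10], [0, 0, 10], [0, 0, 10], [0, 0, 10], [0, 0, 10]], grip=[0.6, 0.6, 0.6, 0.6, 0.6, 0.6, 0.6, 0.6, 0.6, 0.6, 0.6, 0.6, 0.6, 0.6, 0.6, 0.6, 0.6, 0.6, 0.6, 0.6])

```text
time: 44.4
eef_pos: [0.473, 0.0712, 0.1593]
tool_rot: [-0.0, 0.627, 0.779, -0.001]
wrist_force: [-0.6, -0.7, 0.4]
finger_gap: 0.0557
gripper_force: 0.0
```

Call:
drive_tool(slide=[[0, 0, 0], [0, 0, 0], [0, 0, 0], [0, 0, 0], [0, 0, 0], [0, 0, 0], [0, 0, 0], [0, 0, 0], [0, 0, 0], [0, 0, 0], [0, 0, 0], [0, 0, 0], [0, 0, 0], [0, 0, 0], [0, 0, 0]], turn=[[0, 0, 10], [0, 0, 10], [0, 0, 10], [0, 0, 10], [0, 0, 10], [0, 0, 10], [0, 0, 10], [0, 0, 10], [0, 0, 10], [0, 0, 10], [0, 0, 10], [0, 0, 10], [0, 0, 10], [0, 0, 10], [0, 0, 0]], grip=[0.6, 0.6, 0.6, 0.6, 0.6, 0.6, 0.6, 0.6, 0.6, 0.6, 0.6, 0.6, 0.6, 0.6, 0.6])

```text
time: 46.28
eef_pos: [0.473, 0.0712, 0.1592]
tool_rot: [0.001, -0.515, 0.857, -0.001]
wrist_force: [-0.1, -0.0, -0.4]
finger_gap: 0.0559
gripper_force: 0.0
```

```bash
python3 - <<'E' 2>/dev/null
from h import *
tilt(152)
E
```

```text
tilt fix [0.03 0.09 0.  ] yaw now 151.95 turn 0.05 pos [0.473  0.0712 0.1592] j6 -2.599
```

Call:
drive_tool(slide=[[0, 0, -3], [0, 0, -2], [0, 0, 0], [0, 0, 0], [0, 0, 0], [0, 0, 0], [0, 0, 0]], turn=[[0, 0, 0], [0, 0, 0], [0, 0, 0], [0, 0, 0], [0, 0, 0], [0, 0, 0], [0, 0, 0]], grip=[0.6, 0.6, 0.6, 0, 0, 0, 0])

```text
time: 47.15
eef_pos: [0.4734, 0.0714, 0.1099]
tool_rot: [0.001, -0.515, 0.857, -0.001]
wrist_force: [-1.5, 1.9, 6.0]
finger_gap: 0.0393
gripper_force: 20.0
```

Call:
drive_tool(slide=[[0, 0, 0], [0, 0, 0], [0, 0, 0], [0, 0, 0], [0, 0, 0], [0, 0, 0], [0, 0, 0], [0, 0, 0], [0, 0, 0], [0, 0, 0], [0, 0, 0], [0, 0, 0], [0, 0, 0], [0, 0, 0], [0, 0, 0], [0, 0, 0]], turn=[[0, 0, -10], [0, 0, -10], [0, 0, -10], [0, 0, -10], [0, 0, -10], [0, 0, -10], [0, 0, -10], [0, 0, -10], [0, 0, -10], [0, 0, -10], [0, 0, -10], [0, 0, -10], [0, 0, -10], [0, 0, -10], [0, 0, -10], [0, 0, 0]], grip=[0, 0, 0, 0, 0, 0, 0, 0, 0, 0, 0, 0, 0, 0, 0, 0])

```text
time: 49.15
eef_pos: [0.4736, 0.0727, 0.1099]
tool_rot: [-0.001, 0.696, 0.718, 0.001]
wrist_force: [-0.3, 13.5, 4.8]
finger_gap: 0.04
gripper_force: 20.0
```

```bash
python3 - <<'E' 2>/dev/null
from h import *
tilt(152); plate()
E
```

```text
tilt fix [-0.13  0.03  0.  ] yaw now 1.79 turn 150.21 pos [0.4736 0.0727 0.1099] j6 0.021
arm 1974 0.0995 0.0006
plate+ 1526 0.0559 0.0006
plate- 1489 0.056 0.0006
board 1239 0.0155 0.0007
knob 3747 [0.4727 0.0741 0.1297]
mark 3 [-0.0038 -0.0106  0.0022] bearing -110.0
handle 905 [0.4689 0.1567 0.1391]
```

Call:
drive_tool(slide=[[0, 0, 0], [0, 0, 0], [0, 0, 0], [0, 0, 0], [0, 0, 0], [0, 0, 0], [0, 0, 0], [0, 0, 0], [0, 0, 0], [0, 0, 0], [0, 0, 0], [0, 0, 0], [0, 0, 0], [0, 0, 0], [0, 0, 0], [0, 0, 0]], turn=[[0, 0, -10], [0, 0, -10], [0, 0, -10], [0, 0, -10], [0, 0, -10], [0, 0, -10], [0, 0, -10], [0, 0, -10], [0, 0, -10], [0, 0, -10], [0, 0, -10], [0, 0, -10], [0, 0, -10], [0, 0, -10], [0, 0, -10], [0, 0, 0]], grip=[0, 0, 0, 0, 0, 0, 0, 0, 0, 0, 0, 0, 0, 0, 0, 0])

```text
time: 51.2
eef_pos: [0.4738, 0.0714, 0.1099]
tool_rot: [-0.001, 0.874, -0.486, 0.001]
wrist_force: [0.8, 1.6, 5.5]
finger_gap: 0.0396
gripper_force: 20.0
```

```bash
python3 - <<'E' 2>/dev/null
from h import *
tilt(152); plate()
E
```

```text
tilt fix [-0.08  0.2   0.  ] yaw now -148.11 turn -59.89 pos [0.4738 0.0714 0.1099] j6 2.636
arm 255 0.0994 0.0006
plate+ 1641 0.0555 0.0006
plate- 1018 0.0554 0.0006
board 204 0.0153 0.0006
knob 3718 [0.4739 0.0699 0.1296]
mark 0 [nan nan nan] bearing nan
handle 0 [nan nan nan]
```

Call:
drive_tool(slide=[[0, 0, 0], [0, 0, 0], [0, 0, 0], [0, 0, 3], [0, 0, 2], [0, 0, 0], [0, 0, 0], [0, 0, 0], [0, 0, 0], [0, 0, 0], [0, 0, -2], [0, 0, -3], [0, 0, 0], [0, 0, 0], [0, 0, 0], [0, 0, 0], [0, 0, 0]], turn=[[0, 0, 0], [0, 0, 0], [0, 0, 0], [0, 0, 0], [0, 0, 10], [0, 0, 10], [0, 0, 10], [0, 0, 10], [0, 0, 10], [0, 0, 10], [0, 0, 0], [0, 0, 0], [0, 0, 0], [0, 0, 0], [0, 0, 0], [0, 0, 0], [0, 0, 0]], grip=[0.6, 0.6, 0.6, 0.6, 0.6, 0.6, 0.6, 0.6, 0.6, 0.6, 0.6, 0.6, 0.6, 0, 0, 0, 0])

```text
time: 53.38
eef_pos: [0.4735, 0.072, 0.1102]
tool_rot: [-0.001, 1.0, 0.017, 0.001]
wrist_force: [-0.9, 6.4, 2.4]
finger_gap: 0.0395
gripper_force: 20.0
```

Call:
drive_tool(slide=[[0, 0, 0], [0, 0, 0], [0, 0, 0], [0, 0, 0], [0, 0, 0], [0, 0, 0], [0, 0, 0]], turn=[[0, 0, -10], [0, 0, -10], [0, 0, -10], [0, 0, -10], [0, 0, -8], [0, 0, 0], [0, 0, 0]], grip=[0, 0, 0, 0, 0, 0, 0])

```text
time: 54.25
eef_pos: [0.4735, 0.072, 0.1103]
tool_rot: [-0.002, 0.92, -0.391, 0.001]
wrist_force: [-1.0, 6.7, 2.7]
finger_gap: 0.0397
gripper_force: 20.0
```

Call:
drive_tool(slide=[[0, 0, 0], [0, 0, 0], [0, 0, 0], [0, 0, 3], [0, 0, 4], [-0.5, 3.5, 4], [0, 0, 4], [0, 0, 0], [0, 0, 0], [0, 0, 0]], turn=[[0, 0, 0], [0, 0, 0], [0, 0, 0], [0, 0, 0], [0, 0, 10], [0, 0, 10], [0, 0, 10], [0, 0, 10], [0, 0, 10], [0, 0, 0]], grip=[0.6, 0.6, 0.6, 0.6, 0.6, 0.6, 0.6, 0.6, 0.6, 0.6])

```text
time: 55.5
eef_pos: [0.4679, 0.1062, 0.2592]
tool_rot: [-0.001, 0.999, 0.034, -0.0]
wrist_force: [-0.4, 0.4, -0.2]
finger_gap: 0.0554
gripper_force: 0.0
```

```bash
python3 - <<'E' 2>/dev/null
from h import *
tilt(-88); plate('w8.png')
E
```

```text
tilt fix [-0.08 -0.03 -0.  ] yaw now -86.08 turn -1.92 pos [0.4679 0.1062 0.2592] j6 1.627
arm 553 0.0994 0.0007
plate+ 881 0.0554 0.0008
plate- 497 0.0555 0.0007
board 361 0.0153 0.0008
knob 1013 [0.4739 0.0722 0.1292]
mark 39 [ 0.0108 -0.0039  0.0009] bearing -19.9
handle 164 [0.4695 0.1563 0.139 ]
```

View pics/w8.png

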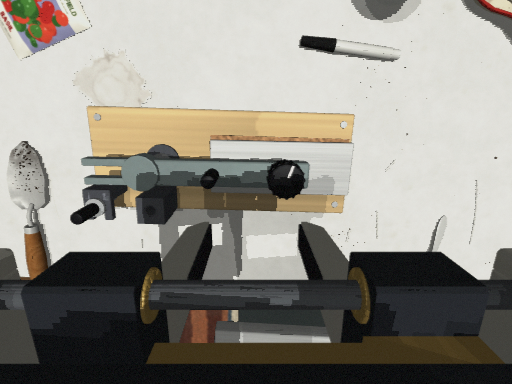

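The view shows the arm over the bed, the knob's mark now at (288,173), and the pin still hanging at (95,208). One last check of the feet under the plate.

```bash
python3 - <<'E' 2>/dev/null
from h import *
feet('top')
im,d=capture('scene'); c=cam('scene'); u,v=map(int,proj(c,(.45,.072,.04))); save('s3.png',cv2.resize(im[v-50:v+50,u-70:u+70],None,fx=5,fy=5,interpolation=cv2.INTER_CUBIC))
Z=np.load('/tmp/w6.npz'); P,i0=Z['P'],Z['im']; k=(P[...,2]>.126)&(P[...,2]<.14)&(np.hypot(P[...,0]-.4727,P[...,1]-.0722)<.022); q=P[k&(i0.min(-1)>110)].mean(0)-P[k].mean(0); print('w6 mark',np.degrees(np.arctan2(q[1],q[0])))
E
```

```text
w6 mark -12.645864862809628
```

View pics/s3.png

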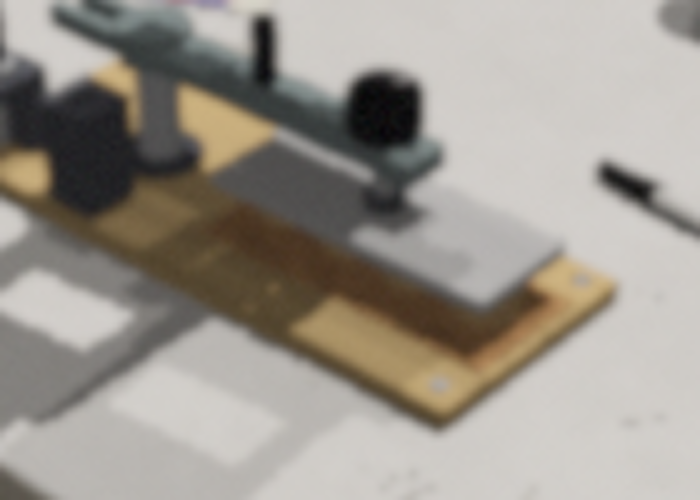

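The crop shows the plate down over the bed, but the space underneath is in shadow. The scene camera's depth should show the lower part of the feet, and I'll recheck the mark in the earlier picture.

```bash
python3 - <<'E' 2>/dev/null
from h import *
im,d=capture('scene'); c=cam('scene'); P=cloud(c,d); Q=P[...,:2]-[.4715,.0716]; a=Q@[.9993,.0367]; b=Q@[-.0367,.9993]
k=(P[...,2]>.021)&(P[...,2]<.044)&(abs(a)<.034)&(abs(b)<.095); print(k.sum(), c[4])
for y in np.arange(-.095,.096,.01):
    j=k&(abs(b-y)<.005); print(round(y,3),j.sum(),a[j].min().round(3) if j.any() else '',end=' | ')
u,v=map(int,proj(c,(.45,.072,.03))); cr=im[v-40:v+40,u-55:u+55]; e=np.clip(cr.astype(float)*2.2,0,255).astype(np.uint8); A=cv2.resize(e,(520,380),interpolation=cv2.INTER_CUBIC)
i0=np.load('/tmp/w6.npz')['im'][155:205,261:311]; B=cv2.resize(i0,(270,380),interpolation=cv2.INTER_CUBIC); save('s4.png',np.hstack([A,B]))
E
```

```text
281 [-0.29628217 -0.65521483  0.76194957]
-0.095 15 -0.031 | -0.085 55 -0.028 | -0.075 19 -0.032 | -0.065 16 -0.031 | -0.055 8 -0.031 | -0.045 8 -0.029 | -0.035 17 -0.033 | -0.025 19 -0.033 | -0.015 9 -0.026 | -0.005 6 -0.028 | 0.005 9 -0.026 | 0.015 18 -0.032 | 0.025 14 -0.029 | 0.035 8 -0.031 | 0.045 8 -0.029 | 0.055 14 -0.033 | 0.065 18 -0.033 | 0.075 12 -0.03 | 0.085 7 -0.031 | 0.095 1 -0.022 |
```

View pics/s4.png

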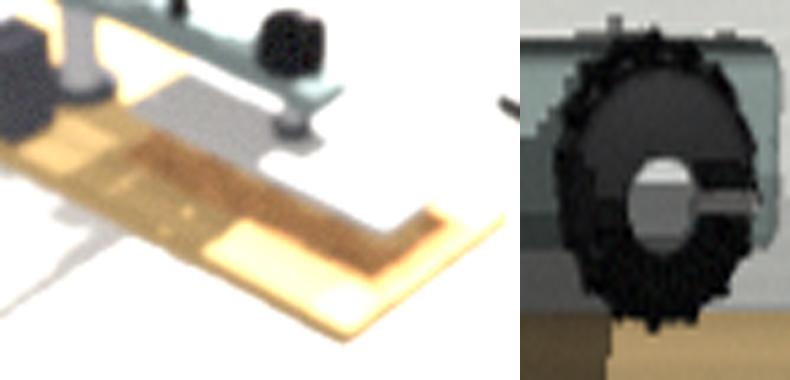

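The knob's mark went from bearing about -90° to -20°, which fits 648° of turning. The depth under the plate peaks at the four places where I set the feet. Handing in.

```bash
python3 -c "
from bench import *
print(finish_job())"
```

```text
the job is handed in; nothing more can be done
None
```

The job is handed in: all four feet stand in a row under the plate, the pin hangs in the notch, the arm is over the bed about at its stop, and the knob is half a turn past touching (plate pushed back about 5 mm, worked out from the knob's turn). The judge gave no verdict.

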